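# Lay the loose sample jar in its rest

## Task

The sealed full-length sample jar is lying loose on its side on the counter, where it rolls at a touch. Pick it up and lay it on its side in the empty two-bar jar rest, along the bars and about in the middle of them, setting it down rather than dropping it. Leave the shorter lying jar and the jar already lying in the other rest where they are.

Things in the scene. Friction and masses are not known exactly. Their poses are not given: they have to be found in the camera images.
- jar_center (a point): Centre of the jar to move: a clear glass cylinder, white paper band, steel screw cap of the same diameter; 50 mm across, 110 mm long, 140 to 280 g. It lies on its side on the counter (centre 25 mm up) and rolls freely. x runs along it towards the cap; y and z turn as it rolls. The longer of the two jars lying on the counter; other jars stand on a plate or in a crate.
- rest: The empty rest, fixed: white base 150 x 64 x 8 mm and, along its x, two level steel bars 150 mm long, 8 mm thick, centres 17 mm either side of the middle, tops 34 mm up, on 28 mm high cross pieces 40 mm wide. Origin: centre of the underside, on the counter; z up. A jar nests on the two bars, centre 53.5 mm up, overhanging them 4 mm each side; cap either way. The other rest alike holds a jar.
- short_jar_center (a point): Centre of the shorter lying jar, to be left alone: same look and 50 mm diameter but only 70 mm long, lying loose on its side on the counter (centre 25 mm up), x along it towards the cap. It also rolls at a touch.
- parked_jar_center (a point): Centre of the jar already lying in the other, identical rest (50 mm across, 110 mm long, centre 53.5 mm up, x along it towards the cap), to be left alone.
There are look-alikes about, which are no part of the job. Leave any black look-alike of the part that bears jar_center alone. What is shaped like the rest but turquoise is not meant.

How it is judged:
At the end, for the whole second after the job is handed in: The 110 mm jar lies released and at rest on the bars of the empty rest: its centre within 20 mm of the rest's middle along the bars, within 10 mm of it across them and within 7 mm of its nested height (53.5 mm above the counter), its axis within 10 degrees of the bars, the cap either way (x of jar_center in the frame of rest between -0.02 and 0.02 m and y of jar_center in the frame of rest between -0.01 and 0.01 m and z of jar_center in the frame of rest between 0.0465 and 0.0605 m and angle between the x axis of jar_center and the x axis of rest, either way round below 0.175 rad and linear speed of jar below 0.02 m/s); the robot touches nothing.
It fails at once if the jar is let go more than about 40 mm above its nested height (dropped) (height (world z) of jar_center above 0.095 m and contact force between the fingers and jar below 0.02 N).
It fails at once if the shorter lying jar is moved by more than 30 mm (distance of short_jar_center from where it was at the start of the episode above 0.03 m).
It fails at once if the jar in the other rest is moved by more than 20 mm (distance of parked_jar_center from where it was at the start of the episode above 0.02 m).
It also fails if it takes over 34 s, if anything falls off the work surface, if the arm or the gripper's body presses on something with over 40 N, if the wrist force passes 120 N, or if a joint passes its speed limit or range.

## Robot

A 7-joint arm with a two-finger parallel gripper is mounted at the origin on the work surface. World frame = base frame: x ahead of the robot, y to its left, z up, the work surface at z = 0. Lengths are in m, angles in rad, forces in N, time in s.
With the tool pointing down it reaches from about 0.4 to 0.85 m from the base axis. Payload 10.4 kg.
Tool frame: the origin (TCP) lies at the very end of the fingers, on their centre line; the grasp point (between the pads) lies 19 mm behind it (manip.grip_depth is the distance from the TCP to the grasp point, in m); z points along the fingers, y is the direction in which the jaws open and shut (so a half turn about z gives the same grasp; the last joint's range is limited). The gripper opens to 85 mm and grips with 20 to 120 N. Pads are 22 mm wide; open, the fingers measure 114 mm over their backs; the gripper's body (76 mm by 85 mm) begins 54 mm behind the grasp point. The pads swing forward as they close: fully open they stand 13 mm farther back than shut.
Start: joints at [-1.188, 0.332, -0.065, 1.46, 0.022, 1.35, -0.088], TCP at [0.247, 0.574, 0.231] pointing down, gripper open.
Joint ranges: [-2.6, 2.6], [-0.5, 2.12], [-1.47, 1.34], [0.16, 2.42], [-1.27, 4.41], [0.06, 2.06], [-2.6, 2.6]. Speed limits (rad/s): [2.22, 2.22, 2.79, 2.79, 3.14, 3.14, 3.14].

## Interface

Orientations are given as a unit quaternion [x, y, z, w].
In Python, from workcell import manip gives the robot as it stands.
- The arm moves only by the tool step_arm, never from a script. Its argument "motion" is a list of rows, each a list of 6 numbers: the shift along the tool's x, y, z in mm, then the turn, a rotation vector about the tool's x, y, z in degrees. A call has 1 to 20 rows; each row shifts and turns the pose as measured when the row begins, along the tool's axes as they then stand; what a row does not reach is not made up. A row lasts 1/8 s, in which the tool goes at most 62.5 mm and 10.7 degrees, less where a joint would pass 70% of its speed; a pose out of reach is approached as far as the arm can. A call with a gripper value outside its range is refused whole. "jaw" is the finger opening in mm, from 0 to 85.4, set as the call begins (left out, the last holds). The fingers move at their own pace and stop on an object; "force" is the grip in N (left out, the last holds). Time passes only in rows, so rows that do not move let the fingers close. It gives the time, the measured TCP pose, the force and the opening at its end, in the units of the state.
- manip.get_obs(): the state, without advancing time (a new reading comes with each control period).
- manip.camera(name): name is "side" or "top" or "wrist"; returns the picture (480x640x3 uint8, blue, green, red); there is no depth.
- manip.camera_info(name): a dict with "camera_matrix" (3x3 intrinsics, pixels), "R" (3x3) and "t" (3): a world point X has camera coordinates R X + t. Camera axes: x right, y down, z forward; pixel columns grow to the right and rows downward; lengths in m; the calibration is good to about 2 mm. A picture is of the moment at which its call begins: read the wrist's pose just before it. camera_info takes no time and is no camera call; for the wrist camera it gives the pose at the moment of the call.
- manip.hand_in(): hands the job in, once; it reports no verdict.
The state is a dict: "clock": time; "joint_pos": joint angles; "joint_velocities": joint speeds; "tau": joint torques, N m; "position": TCP position; "ee_rot": TCP orientation; "ft_force": force on the tool from outside, world axes, zero at the start; "torque": the same for the moment, N m; "grip_width": opening from 0.0 (shut) to 1.0 (fully open).
Only numpy, scipy, OpenCV 4.12 (cv2) and the standard library are available. Lean on these libraries where they do the work, as an engineer would, in place of code of your own. Each camera call takes 0.05 s, during which the arm holds its last target.

## Working session

There is one attempt and no reset: what is moved stays moved. The work goes in short steps, Python scripts to look and compute and a tool call to move; the robot and the scene stay as the last step left them, time stands still between calls to the robot, and variables do not carry over. Pictures are saved under pics/ and viewed, and the job is handed in when it is done.

Besides the shell and the picture viewer there is one more tool, called after ">>>" as name(argument=value, ...), one argument or row to a line, values as JSON. step_arm: Moves the arm, as the interface text tells. Its arguments: {"type":"object","properties":{"motion":{"type":"array"},"jaw":{"type":"number"},"force":{"type":"number"}},"required":["motion"]}

```bash
ls; mkdir -p pics
python3 - <<'E'
from workcell import manip
import cv2
o=manip.get_obs(); print(o)
for n in ("side","top","wrist"):
    i=manip.camera_info(n); print(n,i)
    cv2.imwrite(f"pics/{n}0.png",manip.camera(n))
E
```

```text
pics
{'clock': 0.0, 'joint_pos': array([-1.18758488,  0.33286235, -0.06471777,  1.46094695,  0.02160776,
        1.34989587, -0.08847976]), 'joint_velocities': array([-0.00085284, -0.00116875,  0.00074043,  0.0014538 ,  0.00079394,
        0.00080722, -0.00266682]), 'tau': array([-1.91066820e-04, -6.25437355e+01,  4.91072831e-02, -3.91617322e+01,
        1.62509020e-02,  9.71442409e-03, -1.27015326e-05]), 'position': array([0.24657662, 0.57389362, 0.23051924]), 'ee_rot': array([ 2.01486927e-01,  9.79490948e-01, -6.99789530e-04, -1.09303864e-04]), 'ft_force': array([-0.60586732,  0.06849069,  0.73799367]), 'torque': array([-0.03647748, -0.03249208,  0.0060417 ]), 'grip_width': 0.9976039713658785}
side {'camera_matrix': array([[569.33077852,   0.        , 308.51172853],
       [  0.        , 569.33077852, 244.22112145],
       [  0.        ,   0.        ,   1.        ]]), 'R': array([[ 0.98818643, -0.15321639,  0.0035098 ],
       [-0.08859851, -0.58981313, -0.8026648 ],
       [ 0.12505153,  0.7928715 , -0.59642007]]), 't': array([-0.39586713,  0.14151255,  1.30689833])}
top {'camera_matrix': array([[604.21174348,   0.        , 308.70102031],
       [  0.        , 604.21174348, 243.55148585],
       [  0.        ,   0.        ,   1.        ]]), 'R': array([[ 0.00764231, -0.99981648, -0.01756682],
       [-0.99804258, -0.00653597, -0.06219565],
       [ 0.06206942,  0.01800776, -0.99790937]]), 't': array([0.09257709, 0.42007053, 1.56333107])}
wrist {'camera_matrix': array([[407.28499522,   0.        , 310.30335677],
       [  0.        , 407.28499522, 237.2679765 ],
       [  0.        ,   0.        ,   1.        ]]), 'R': array([[ 0.39385083,  0.91917313, -0.00150949],
       [ 0.86894822, -0.37179383,  0.32664711],
       [ 0.29968403, -0.1299619 , -0.94514517]]), 't': array([-0.62461395, -0.04381402,  0.38247055])}
```

View pics/top0.png

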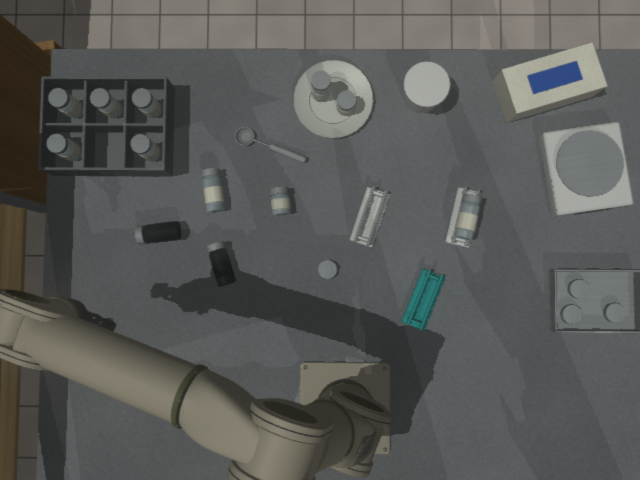

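View pics/side0.png

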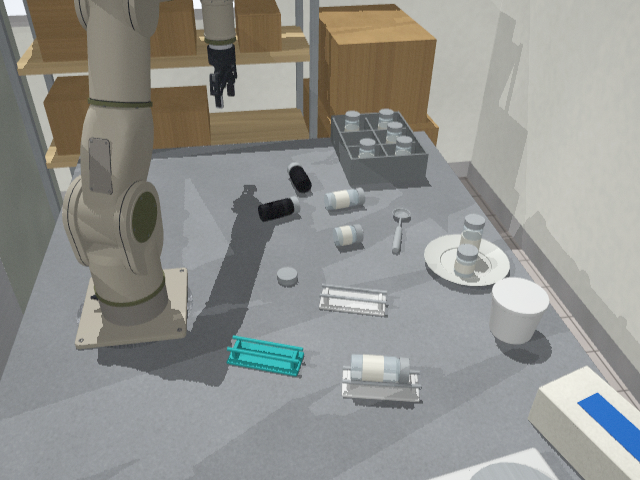

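View pics/wrist0.png

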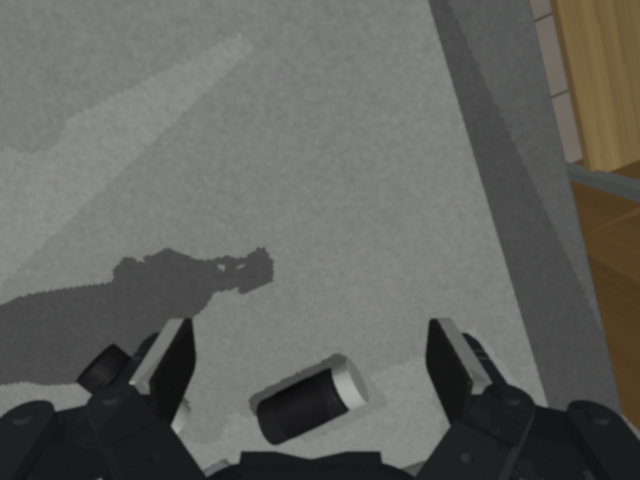

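The top view shows the long jar at about (213,190), the short jar at (280,201), the empty rest at (371,215), the parked jar at (467,215), and two black look-alikes at (158,232) and (221,264). In the side view the jar is at (346,199) and the empty rest at (353,300). The wrist camera shows only a black jar.

```bash
cat > h.py <<'E'
import numpy as np, cv2
def ray(i,uv):
    K,R,t=i["camera_matrix"],i["R"],i["t"]
    d=R.T@np.linalg.solve(K,np.array([uv[0],uv[1],1.0])); return -R.T@t,d
def onz(i,uv,z):
    c,d=ray(i,uv); return c+d*(z-c[2])/d[2]
def tri(pairs):
    A=np.zeros((3,3));b=np.zeros(3)
    for i,uv in pairs:
        c,d=ray(i,uv); d=d/np.linalg.norm(d);P=np.eye(3)-np.outer(d,d);A+=P;b+=P@c
    return np.linalg.solve(A,b)
def proj(i,X):
    p=i["camera_matrix"]@(i["R"]@np.asarray(X)+i["t"]); return p[:2]/p[2]
E
python3 - <<'E'
import cv2,numpy as np
t=cv2.imread('pics/top0.png');s=cv2.imread('pics/side0.png')
def z(im,x,y,w,h,k): return cv2.resize(im[y:y+h,x:x+w],None,fx=k,fy=k,interpolation=cv2.INTER_CUBIC)
a=z(t,190,160,60,60,6);b=z(t,340,175,60,80,6)[:360];a2=z(t,340,180,60,75,6)
c=z(s,315,180,60,40,6);d=z(s,310,275,90,50,6)
cv2.imwrite('pics/zt.png',np.hstack([a,cv2.resize(a2,(360,450))[:360]]))
cv2.imwrite('pics/zt.png',np.hstack([np.vstack([a,np.zeros((90,360,3),np.uint8)]),a2]))
cv2.imwrite('pics/zs.png',np.vstack([np.hstack([c,np.zeros((240,180,3),np.uint8)]),d]))
E
```

```text
(no output)
```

View pics/zt.png

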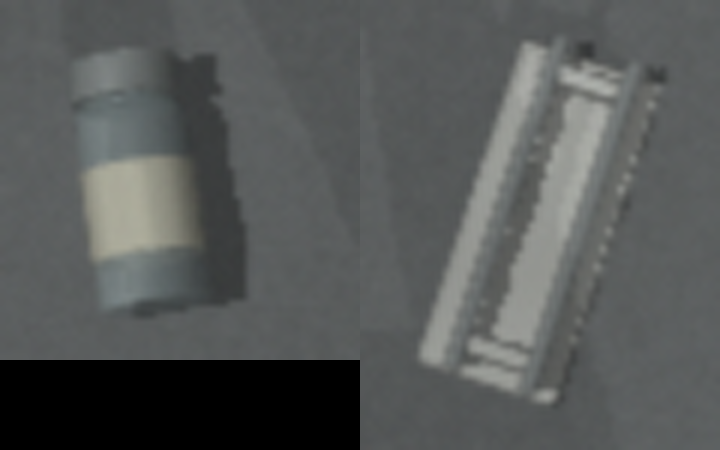

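View pics/zs.png

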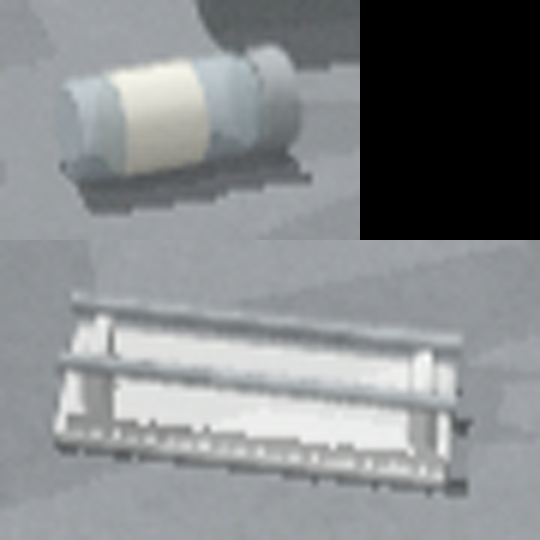

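```bash
cat > m1.py <<'E'
from workcell import manip
from h import *
T=manip.camera_info("top");S=manip.camera_info("side")
tp=lambda x,y:np.array([340+(x-360)/6-.4,180+y/6-.4]); sd=lambda x,y:np.array([310+x/6-.4,275+(y-240)/6-.4])
jt=lambda x,y:np.array([190+x/6-.4,160+y/6-.4]); js=lambda x,y:np.array([315+x/6-.4,180+y/6-.4])
P=[tri([(T,tp(*a)),(S,sd(*b))]) for a,b in [((558,42),(460,342)),((452,368),(75,298)),((632,65),(455,402)),((530,392),(62,360))]]
for p in P: print("bar end",p.round(4), )
c=np.mean(P,0); d=(P[0]-P[1]+P[2]-P[3])/2
print("rest c",c,"len",np.linalg.norm(d),"yaw",np.degrees(np.arctan2(d[1],d[0])),"sep",np.linalg.norm((P[0]+P[1]-P[2]-P[3])/2))
for z in (.03,): 
  Q=[onz(T,tp(*a),z) for a in [(558,42),(452,368),(632,65),(530,392)]]; print("top only",np.mean(Q,0),np.degrees(np.arctan2(*(Q[0]-Q[1]+Q[2]-Q[3])[1::-1])))
# jar: band corners top + side
print("band c tri",tri([(T,jt(144,207)),(S,js(164,117))]))
C=[onz(T,jt(*a),.025) for a in [(73,75),(170,72),(97,303),(208,295)]]
for q in C: print("jar corner",q.round(4))
E1=onz(T,jt(121,50),.03);E2=onz(T,jt(153,307),.025); print("ends",E1,E2,np.linalg.norm(E1-E2))
for n,a,b in [("cap",C[0],C[1]),("bot",C[2],C[3])]: print(n,(a+b)/2,np.linalg.norm(a-b))
E
python3 m1.py
```

```text
bar end [ 0.5688 -0.0697  0.0292]
bar end [ 0.4273 -0.0241  0.0308]
bar end [ 0.5587 -0.1016  0.0286]
bar end [ 0.4168 -0.0577  0.0298]
rest c [ 0.49292709 -0.06328993  0.02960932] len 0.14863214893424892 yaw -17.523753033695737 sep 0.03432221950645342
top only [ 0.49173383 -0.06306153  0.03      ] -17.462300064498898
band c tri [0.54890752 0.3448115  0.02351056]
jar corner [0.6044 0.3769 0.025 ]
jar corner [0.6059 0.3345 0.025 ]
jar corner [0.5044 0.3646 0.025 ]
jar corner [0.5082 0.3163 0.025 ]
ends [0.61456756 0.35518507 0.03      ] [0.5027757  0.34014353 0.025     ] 0.11290999734313707
cap [0.6051518  0.35571013 0.025     ] 0.042471170142864674
bot [0.50627005 0.34042691 0.025     ] 0.048477928091562754
```

>>> step_arm(
  motion=[
    [0, 0, 0, 0, 0, -8],
    [0, 0, 0, 0, 0, -8],
    [0, 0, 0, 0, 0, -8],
    [0, 0, 0, 0, 0, -8],
  ],
  jaw=85,
)

```text
clock: 0.65
position: [0.2463, 0.5733, 0.2292]
ee_rot: [-0.085, 0.996, -0.002, -0.001]
ft_force: [-0.1, 0.3, -0.3]
grip_width: 0.995
```

```bash
cat > pl.py <<'E'
import sys
from workcell import manip
from h import *
from scipy.spatial.transform import Rotation as Ro
def plan(tgt,yaw_y):
    o=manip.get_obs(); R=Ro.from_quat(o["ee_rot"]); p=o["position"]
    y=R.apply([0,1,0]); print("clock",o["clock"],"pos",p.round(4),"yaw of tool y",np.degrees(np.arctan2(y[1],y[0])).round(2),"tilt z",R.apply([0,0,1]).round(4),"grip",o["grip_width"],"F",o["ft_force"].round(1))
    print("shift mm in tool axes",(R.inv().apply(np.array(tgt)-p)*1000).round(1))
    w=np.radians(yaw_y); yy=[np.cos(w),np.sin(w),0]; zz=[0,0,-1]; xx=np.cross(yy,zz)
    Rt=Ro.from_matrix(np.column_stack([xx,yy,zz])); print("turn deg tool axes",np.degrees((R.inv()*Rt).as_rotvec()).round(2)); 
if __name__=="__main__":
    a=list(map(float,sys.argv[1:])); plan(a[:3],a[3])
E
python3 pl.py .559 .3475 .2 98.2
```

```text
clock 0.65 pos [0.2463 0.5733 0.2292] yaw of tool y 99.71 tilt z [-0.0012 -0.0036 -1.    ] grip 0.9946235029198865 F [-0.1  0.3 -0.3]
shift mm in tool axes [-270.2 -275.3   29.6]
turn deg tool axes [-0.19 -0.1   1.51]
```

>>> step_arm(
  motion=[
    [-21, -28, 1, 0, 0, 0.4],
    [-21, -28, 1, 0, 0, 0.4],
    [-21, -28, 1, 0, 0, 0.4],
    [-21, -28, 1, 0, 0, 0.4],
    [-21, -28, 1, 0, 0, 0],
    [-21, -28, 1, 0, 0, 0],
    [-21, -28, 1, 0, 0, 0],
    [-21, -28, 1, 0, 0, 0],
    [-21, -28, 0, 0, 0, 0],
    [-21, -23, 0, 0, 0, 0],
    [0, 0, 0, 0, 0, 0],
  ],
)

```text
clock: 2.02
position: [0.5013, 0.3237, 0.2177]
ee_rot: [-0.072, 0.997, -0.004, -0.003]
ft_force: [-0.2, 0.9, -1.3]
grip_width: 0.997
```

```bash
python3 pl.py .559 .3475 .1 98.2
python3 - <<'E'
from workcell import manip
from h import *
import json
i=manip.camera_info("wrist");cv2.imwrite("pics/w1.png",manip.camera("wrist"))
json.dump({k:np.asarray(v).tolist() for k,v in i.items()},open("w1.json","w"))
print(proj(i,[.559,.3475,.025]))
E
```

```text
clock 2.025 pos [0.5013 0.3237 0.2177] yaw of tool y 98.27 tilt z [-0.0055 -0.0084 -0.9999] grip 0.9969619037509345 F [-0.2  0.9 -1.3]
shift mm in tool axes [-61.3  16.1 117.2]
turn deg tool axes [-0.43 -0.38  0.07]
[328.69586195 268.42173926]
```

View pics/w1.png

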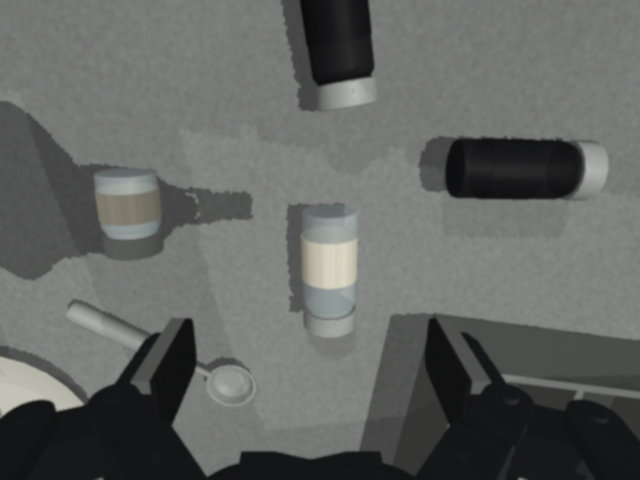

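Run:
```python
from workcell import manip
from h import *
import json
i={k:np.array(v) for k,v in json.load(open("w1.json")).items()}
T=manip.camera_info("top"); S=manip.camera_info("side")
w=cv2.imread("pics/w1.png"); t=cv2.imread("pics/top0.png")
def band(im,x,y,ww,hh):
    h=cv2.cvtColor(im[y:y+hh,x:x+ww],cv2.COLOR_BGR2HSV); b=im[y:y+hh,x:x+ww].astype(int)
    m=((b[...,2]-b[...,0]>12)&(b[...,2]>110)).astype(np.uint8)
    n,l,st,c=cv2.connectedComponentsWithStats(m); k=1+np.argmax(st[1:,4]); ys,xs=np.nonzero(l==k)
    r=cv2.minAreaRect(np.column_stack([xs+x,ys+y]).astype(np.float32)); return c[k]+[x,y],st[k],cv2.boxPoints(r)
a=band(w,280,190,100,160);b=band(t,195,165,40,55);print(a,b)
s=cv2.imread("pics/side0.png"); c=band(s,315,180,60,40)
print("tri w+t",tri([(i,a[0]),(T,b[0])]),"w+t+s",tri([(i,a[0]),(T,b[0]),(S,c[0])]))
print("wrist band centre at z.045",onz(i,a[0],.045))
f=[onz(i,p,.025) for p in [(302.5,212),(357,212),(306.5,320),(354,320)]]
print(f,[(f[0]+f[1])/2,(f[2]+f[3])/2])
# ends: cap rim bottom edge at counter-ish / top
print("cap end",onz(i,(330,335),.03),"bot end",onz(i,(330,206),.025), "cam",-i["R"].T@i["t"])
```

```text
(array([329.19002079, 263.70561331]), array([  22,   48,   56,   51, 2405], dtype=int32), array([[302., 238.],
       [357., 238.],
       [357., 288.],
       [302., 288.]], dtype=float32)) (array([211.07471264, 194.08045977]), array([ 10,  22,  15,  16, 174], dtype=int32), array([[203.17647, 188.29413],
       [216.83528, 185.25882],
       [219.91765, 199.12943],
       [206.25883, 202.16473]], dtype=float32))
tri w+t [0.54154201 0.34466439 0.0578725 ] w+t+s [0.55068702 0.34660991 0.04120721]
wrist band centre at z.045 [0.54639639 0.34518    0.045     ]
[array([0.51059116, 0.31697189, 0.025     ]), array([0.50373995, 0.36313032, 0.025     ]), array([0.6139217 , 0.33523711, 0.025     ]), array([0.60727091, 0.37931897, 0.025     ])] [array([0.50716555, 0.34005111, 0.025     ]), array([0.6105963 , 0.35727804, 0.025     ])]
cap end [0.62352449 0.35895516 0.03      ] bot end [0.50191248 0.33942873 0.025     ] cam [0.41895682 0.31295013 0.36252782]
```

```bash
python3 - <<'E'
from workcell import manip
from h import *
import json
i={k:np.array(v) for k,v in json.load(open("w1.json")).items()}
T=manip.camera_info("top"); S=manip.camera_info("side")
jt=lambda x,y:np.array([190+x/6-.4,160+y/6-.4]); js=lambda x,y:np.array([315+x/6-.4,180+y/6-.4])
# left/right sides of band centre (silhouette) averaged
print(tri([(i,(329.5,263)),(T,jt(144,206))]), tri([(i,(329.5,263)),(S,js(164,117))]))
print(tri([(i,(329.5,263)),(T,jt(144,206)),(S,js(164,117))]))
E
python3 pl.py .558 .348 .1 99.2
```

```text
[0.54460776 0.34320462 0.04587562] [0.55313061 0.34754403 0.02238526]
[0.55071503 0.34598784 0.02381409]
clock 2.075 pos [0.5001 0.3252 0.2177] yaw of tool y 98.39 tilt z [-0.0061 -0.0078 -1.    ] grip 0.9975139717637509 F [-0.1  0.8  0.7]
shift mm in tool axes [-61.5  14.9 117.2]
turn deg tool axes [-0.39 -0.41 -0.81]
```

>>> step_arm(
  motion=[
    [-15, 3.5, 25, -0.1, -0.1, -0.2],
    [-15, 3.5, 25, -0.1, -0.1, -0.2],
    [-15, 3.5, 25, -0.1, -0.1, -0.2],
    [-15, 3.5, 22, -0.1, -0.1, -0.2],
    [-3, 1, 20, 0, 0, 0],
    [0, 0, 0, 0, 0, 0],
  ],
)

```text
clock: 2.82
position: [0.5547, 0.3577, 0.0966]
ee_rot: [-0.085, 0.996, 0.002, -0.002]
ft_force: [-0.2, 0.2, 0.5]
grip_width: 0.994
```

```bash
python3 pl.py .558 .348 .008 99.2
python3 - <<'E'
from workcell import manip
from h import *
import json
i=manip.camera_info("wrist");cv2.imwrite("pics/w2.png",manip.camera("wrist"))
json.dump({k:np.asarray(v).tolist() for k,v in i.items()},open("w2.json","w"))
print(proj(i,[.558,.348,.025]))
E
```

```text
clock 2.825 pos [0.5547 0.3577 0.0966] yaw of tool y 99.78 tilt z [-0.0036  0.004  -1.    ] grip 0.9935475171123758 F [-0.2  0.2  0.5]
shift mm in tool axes [ -1.9 -10.6  88.5]
turn deg tool axes [ 0.26 -0.16  0.58]
[291.60480331 256.09197398]
```

View pics/w2.png

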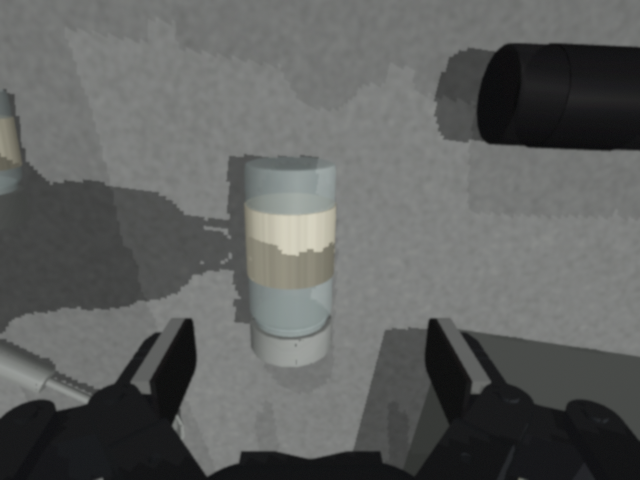

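>>> step_arm(
  motion=[
    [-1, -5, 5, 0, 0, 0.3],
    [0, -5, 15, 0.1, 0, 0.2],
    [0, 0, 20, 0, 0, 0],
    [0, 0, 20, 0, 0, 0],
    [0, 0, 15, 0, 0, 0],
    [0, 0, 8, 0, 0, 0],
    [0, 0, 0, 0, 0, 0],
  ],
)

```text
clock: 3.75
position: [0.5575, 0.3482, 0.0104]
ee_rot: [-0.081, 0.997, 0.002, -0.0]
ft_force: [0.2, -0.6, 1.0]
grip_width: 0.997
```

```bash
python3 pl.py .558 .348 .008 99.2
```

```text
clock 3.75 pos [0.5575 0.3482 0.0104] yaw of tool y 99.24 tilt z [-8.0e-04  4.2e-03 -1.0e+00] grip 0.9965478705121806 F [ 0.2 -0.6  1. ]
shift mm in tool axes [-0.5 -0.3  2.4]
turn deg tool axes [ 0.25 -0.01  0.04]
```

>>> step_arm(
  motion=[
    [0, 0, 2, 0, 0, 0],
    [0, 0, 0, 0, 0, 0],
    [0, 0, 0, 0, 0, 0],
    [0, 0, 0, 0, 0, 0],
    [0, 0, 0, 0, 0, 0],
    [0, 0, 0, 0, 0, 0],
    [0, 0, 0, 0, 0, 0],
    [0, 0, 0, 0, 0, 0],
  ],
  jaw=40,
  force=35,
)

```text
clock: 4.75
position: [0.558, 0.3487, 0.0096]
ee_rot: [-0.081, 0.997, 0.003, 0.001]
ft_force: [-0.5, 0.1, -1.6]
grip_width: 0.569
```

```bash
python3 pl.py .558 .348 .008 99.2
python3 - <<'E'
from workcell import manip
from h import *
cv2.imwrite("pics/w3.png",manip.camera("wrist"))
E
```

```text
clock 4.75 pos [0.558  0.3487 0.0096] yaw of tool y 99.25 tilt z [ 6.0e-04  5.3e-03 -1.0e+00] grip 0.5689449807613356 F [-0.5  0.1 -1.6]
shift mm in tool axes [ 0.2 -0.7  1.6]
turn deg tool axes [0.29 0.08 0.05]
```

View pics/w3.png

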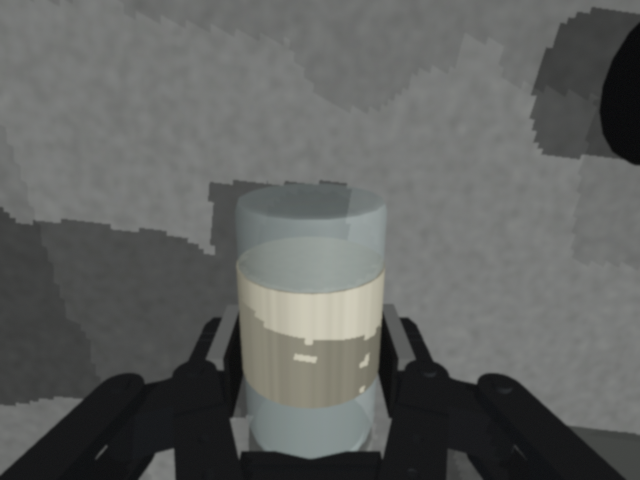

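The jar is between the pads at about 49 mm opening, with the band centred at px (312,320). Next is a short lift.

>>> step_arm(
  motion=[
    [0, 0, -8, 0, 0, 0],
    [0, 0, -15, 0, 0, 0],
    [0, 0, -25, 0, 0, 0],
    [0, 0, -30, 0, 0, 0],
    [0, 0, -30, 0, 0, 0],
    [0, 0, -25, 0, 0, 0],
    [0, 0, -10, 0, 0, 0],
    [0, 0, 0, 0, 0, 0],
  ],
  force=45,
)

```text
clock: 5.8
position: [0.5585, 0.348, 0.1637]
ee_rot: [-0.08, 0.997, 0.004, 0.002]
ft_force: [0.0, -0.3, -2.4]
grip_width: 0.572
```

```bash
python3 pl.py .4925 -.0633 .14 72.5
python3 - <<'E'
from workcell import manip
from h import *
a=manip.camera("side");cv2.imwrite("pics/s4.png",a)
cv2.imwrite("pics/w4.png",manip.camera("wrist"))
E
```

```text
clock 5.8 pos [0.5585 0.348  0.1637] yaw of tool y 99.23 tilt z [ 0.0042  0.0079 -1.    ] grip 0.5719142991052489 F [ 0.  -0.3 -2.4]
shift mm in tool axes [ 131.2 -395.6   20.2]
turn deg tool axes [ 0.47  0.21 26.73]
```

View pics/s4.png

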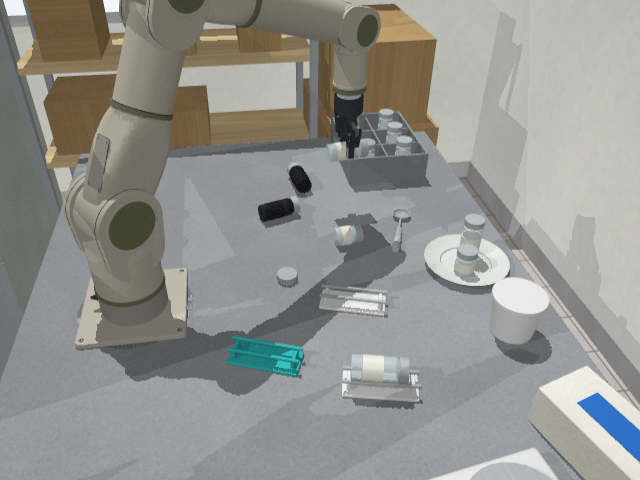

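View pics/w4.png

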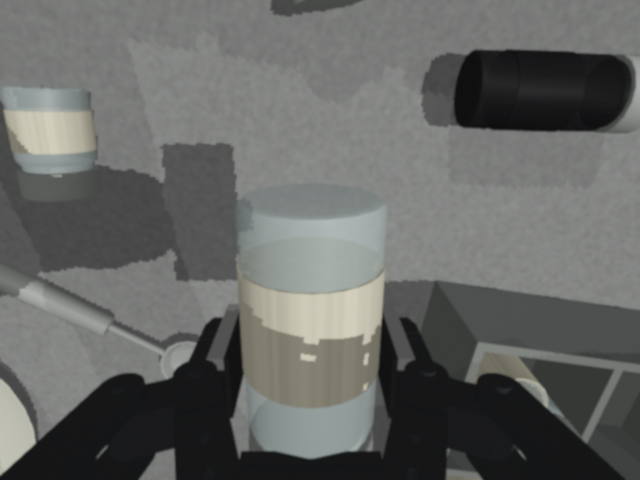

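The jar is held level, and it sits the same in the hand as before the lift. Next I move toward the rest.

>>> step_arm(
  motion=[
    [3, -12, 0, 0, 0, 0],
    [8, -25, 0, 0, 0, 0],
    [11, -35, 0, 0, 0, 0],
    [12, -35, 0, 0, 0, 0],
    [12, -35, 0, 0, 0, 0],
    [12, -35, 0, 0, 0, 0],
    [12, -35, 0, 0, 0, 0],
    [12, -35, 0, 0, 0, 0],
    [10, -25, 0, 0, 0, 5],
    [6, -12, 0, 0, 0, 6],
    [0, 0, 0, 0, 0, 6],
    [0, 0, 0, 0, 0, 5],
    [0, 0, 0, 0, 0, 4],
    [0, 0, 0, 0, 0, 0],
  ],
)

```text
clock: 7.65
position: [0.4954, 0.031, 0.1507]
ee_rot: [0.166, 0.986, -0.001, -0.006]
ft_force: [-0.7, 0.0, -1.9]
grip_width: 0.571
```

```bash
python3 pl.py .4925 -.0633 .14 72.5
python3 - <<'E'
from workcell import manip
from h import *
import json
i=manip.camera_info("wrist");cv2.imwrite("pics/w5.png",manip.camera("wrist"))
json.dump({k:np.asarray(v).tolist() for k,v in i.items()},open("w5.json","w"))
E
```

```text
clock 7.65 pos [0.4954 0.031  0.1507] yaw of tool y 70.87 tilt z [-1.310e-02 -4.000e-04 -9.999e-01] grip 0.571234213364045 F [-0.7  0.  -1.9]
shift mm in tool axes [-28.3 -90.   10.7]
turn deg tool axes [-0.26 -0.71 -1.63]
```

View pics/w5.png

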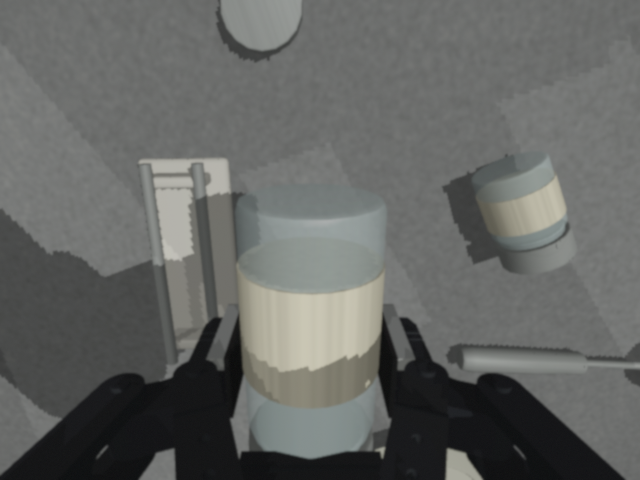

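The wrist view shows the empty rest left of the held jar: bar ends at (146,165) and (198,165), and the left bar's far end near (169,362). I'll check these against the first estimate.

Run:
```python
from h import *
import json
i={k:np.array(v) for k,v in json.load(open("w5.json")).items()}
P={n:onz(i,p,.033) for n,p in dict(a=(146,165),b=(198,165),c=(169,362),d=(211,300)).items()}
for n in P: print(n,P[n].round(4))
d=P['c']-P['a'];e=P['d']-P['b'];print(np.degrees(np.arctan2(d[1],d[0])),np.degrees(np.arctan2(e[1],e[0])),np.linalg.norm(d),np.linalg.norm(P['a']-P['b']))
m=(P['a']+P['b'])/2; u=d/np.linalg.norm(d); print("centre from ends",m+.075*u)
# held-jar: bottom end side silhouette & offset along tool
cx=(237+386)/2; print(cx)
```

```text
a [ 0.4192 -0.0549  0.033 ]
b [ 0.4301 -0.0232  0.033 ]
c [ 0.5593 -0.1049  0.033 ]
d [ 0.5216 -0.0538  0.033 ]
-19.628166839924997 -18.500144182508034 0.1487291373394704 0.033517438143257104
centre from ends [ 0.49530135 -0.06427855  0.033     ]
311.5
```

>>> step_arm(
  motion=[
    [-5, -15, 0, 0, -0.3, -0.6],
    [-7, -22, 0, -0.1, -0.2, -0.5],
    [-7, -22, 2, -0.1, -0.2, 0],
    [-6, -18, 2, 0, 0, 0],
    [-3, -10, 2, 0, 0, 0],
    [0, 0, 0, 0, 0, 0],
    [0, 0, 0, 0, 0, 0],
  ],
)

```text
clock: 8.57
position: [0.494, -0.0617, 0.1437]
ee_rot: [0.153, 0.988, -0.0, -0.001]
ft_force: [0.6, 0.5, -0.5]
grip_width: 0.566
```

```bash
python3 pl.py .494 -.0637 .0345 72.2
python3 - <<'E'
from workcell import manip
from h import *
import json
i=manip.camera_info("wrist");cv2.imwrite("pics/w6.png",manip.camera("wrist"))
json.dump({k:np.asarray(v).tolist() for k,v in i.items()},open("w6.json","w"))
E
```

```text
clock 8.575 pos [ 0.494  -0.0617  0.1437] yaw of tool y 72.34 tilt z [-1.4e-03 -4.0e-04 -1.0e+00] grip 0.5661294840403344 F [ 0.6  0.5 -0.5]
shift mm in tool axes [ -0.7  -1.8 109.2]
turn deg tool axes [-0.04 -0.07  0.14]
```

View pics/w6.png

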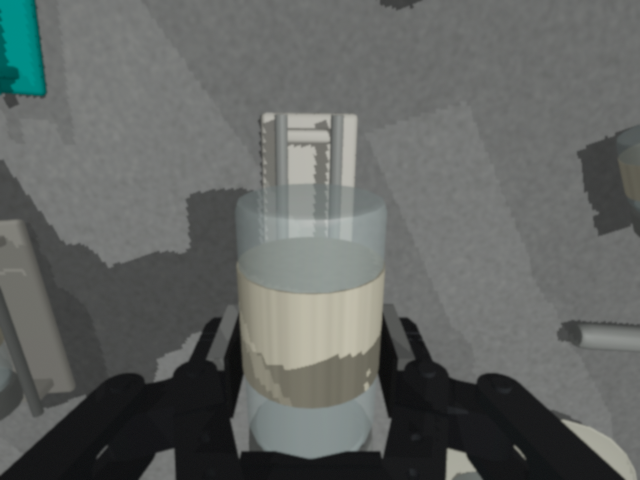

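The bars sit upright in the picture and centred under the jar, with midline at px 308 against 311 for the jar. The jar centre is 15 mm above the TCP, so it should nest at TCP z ≈ 0.038.

>>> step_arm(
  motion=[
    [0, -1, 10, 0, 0, 0.1],
    [0, -1, 18, 0, 0, 0],
    [0, 0, 20, 0, 0, 0],
    [0, 0, 18, 0, 0, 0],
    [0, 0, 13, 0, 0, 0],
    [0, 0, 8, 0, 0, 0],
    [0, 0, 3, 0, 0, 0],
    [0, 0, 0, 0, 0, 0],
    [0, 0, 0, 0, 0, 0],
  ],
)

```text
clock: 9.75
position: [0.4937, -0.0608, 0.0492]
ee_rot: [0.152, 0.988, 0.0, -0.0]
ft_force: [0.4, 0.2, -1.8]
grip_width: 0.574
```

```bash
python3 pl.py .494 -.0637 .038 72.2
python3 - <<'E'
from workcell import manip
from h import *
cv2.imwrite("pics/w7.png",manip.camera("wrist"))
s=manip.camera("side");cv2.imwrite("pics/s7.png",cv2.resize(s[220:400,260:460],None,fx=4,fy=3.3))
E
```

```text
clock 9.75 pos [ 0.4937 -0.0608  0.0492] yaw of tool y 72.5 tilt z [-5.e-04  3.e-04 -1.e+00] grip 0.5735136082447999 F [ 0.4  0.2 -1.8]
shift mm in tool axes [-1.2 -2.7 11.2]
turn deg tool axes [ 0.01 -0.03  0.3 ]
```

View pics/w7.png

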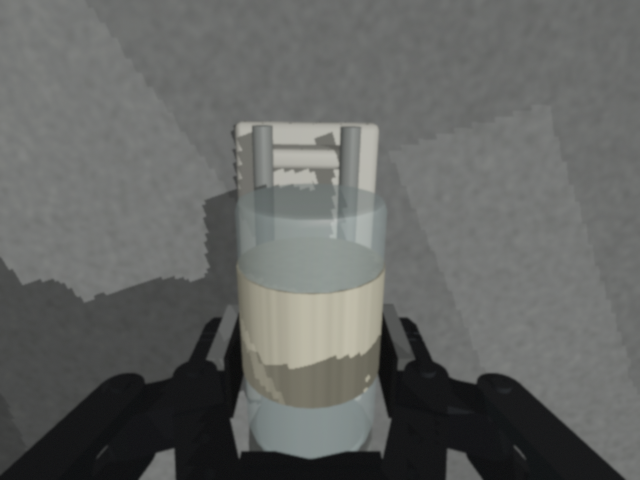

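View pics/s7.png

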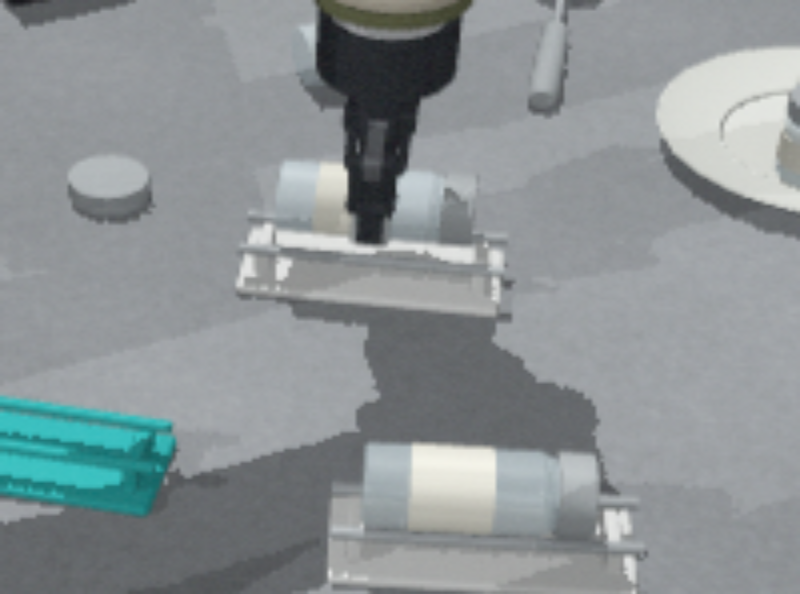

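The wrist view has the bar midline at px 307 and the jar at 311.5, so I shift 2 mm to −y. The side view shows equal bar ends, about 28 px and 30 px, beyond the jar. Now lowering slowly.

>>> step_arm(
  motion=[
    [-0.5, -2, 1, 0, 0, 0],
    [0, -1, 3, 0, 0, 0],
    [0, 0, 3, 0, 0, 0],
    [0, 0, 2, 0, 0, 0],
    [0, 0, 1, 0, 0, 0],
    [0, 0, 0, 0, 0, 0],
  ],
)

```text
clock: 10.6
position: [0.4934, -0.0641, 0.0387]
ee_rot: [0.152, 0.988, 0.0, 0.0]
ft_force: [0.4, -0.9, -1.3]
grip_width: 0.567
```

```bash
python3 pl.py .494 -.0637 .038 72.2
```

```text
clock 10.6 pos [ 0.4934 -0.0641  0.0387] yaw of tool y 72.49 tilt z [ 1.e-04  4.e-04 -1.e+00] grip 0.5671988542621417 F [ 0.4 -0.9 -1.3]
shift mm in tool axes [-0.4  0.5  0.7]
turn deg tool axes [ 0.02 -0.    0.29]
```

No contact yet, so I lower it 1 mm at a time.

>>> step_arm(
  motion=[
    [0, 0, 1, 0, 0, 0],
    [0, 0, 0, 0, 0, 0],
  ],
)

```text
clock: 10.85
position: [0.4938, -0.0638, 0.0384]
ee_rot: [0.152, 0.988, 0.0, 0.0]
ft_force: [0.3, 0.1, -1.7]
grip_width: 0.569
```

>>> step_arm(
  motion=[
    [0, 0, 1, 0, 0, 0],
    [0, 0, 0, 0, 0, 0],
  ],
)

```text
clock: 11.1
position: [0.494, -0.0638, 0.0383]
ee_rot: [0.153, 0.988, 0.001, 0.0]
ft_force: [-1.9, 1.1, -0.4]
grip_width: 0.573
```

>>> step_arm(
  motion=[
    [0, 0, 2, 0, 0, 0],
    [0, 0, 0, 0, 0, 0],
  ],
)

```text
clock: 11.35
position: [0.4944, -0.0638, 0.0383]
ee_rot: [0.153, 0.988, 0.001, 0.001]
ft_force: [-0.7, 0.7, -0.4]
grip_width: 0.57
```

```bash
python3 pl.py .494 -.0637 .038 72.2;  python3 - <<'E'
from workcell import manip
from h import *
s=manip.camera("side");cv2.imwrite("pics/s8.png",cv2.resize(s[220:400,260:460],None,fx=4,fy=3.3))
E
```

```text
clock 11.35 pos [ 0.4944 -0.0638  0.0383] yaw of tool y 72.38 tilt z [ 0.0015  0.0025 -1.    ] grip 0.5702824226004582 F [-0.7  0.7 -0.4]
shift mm in tool axes [ 0.4 -0.   0.3]
turn deg tool axes [0.16 0.04 0.18]
```

View pics/s8.png

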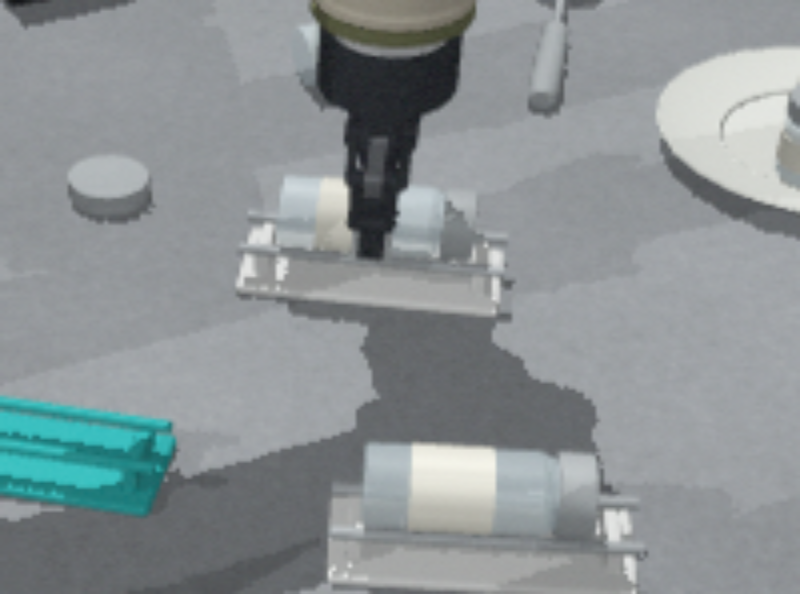

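The jar sits on the bars like the parked one, and z has stopped at 0.0383 as predicted. Opening the jaws.

>>> step_arm(
  motion=[
    [0, 0, 0, 0, 0, 0],
    [0, 0, 0, 0, 0, 0],
    [0, 0, 0, 0, 0, 0],
    [0, 0, 0, 0, 0, 0],
  ],
  jaw=62,
)

```text
clock: 11.9
position: [0.4949, -0.0639, 0.0378]
ee_rot: [0.153, 0.988, 0.001, 0.001]
ft_force: [0.9, 0.0, -0.7]
grip_width: 0.727
```

>>> step_arm(
  motion=[
    [0, 0, 0, 0, 0, 0],
    [0, 0, 0, 0, 0, 0],
    [0, 0, 0, 0, 0, 0],
    [0, 0, 0, 0, 0, 0],
  ],
  jaw=76,
)

```text
clock: 12.4
position: [0.4949, -0.0639, 0.0378]
ee_rot: [0.153, 0.988, 0.001, 0.001]
ft_force: [0.1, -0.5, -0.2]
grip_width: 0.889
```

>>> step_arm(
  motion=[
    [0, 0, -5, 0, 0, 0],
    [0, 0, -15, 0, 0, 0],
    [0, 0, -25, 0, 0, 0],
    [0, 0, -30, 0, 0, 0],
    [0, 0, -30, 0, 0, 0],
    [0, 0, -25, 0, 0, 0],
    [0, 0, 0, 0, 0, 0],
  ],
)

```text
clock: 13.28
position: [0.495, -0.0647, 0.1779]
ee_rot: [0.153, 0.988, 0.001, 0.003]
ft_force: [0.3, -0.1, -0.3]
grip_width: 0.89
```

Run:
```python
from workcell import manip
from h import *
import json
i=manip.camera_info("wrist");cv2.imwrite("pics/w9.png",manip.camera("wrist"))
json.dump({k:np.asarray(v).tolist() for k,v in i.items()},open("w9.json","w"))
s=manip.camera("side");cv2.imwrite("pics/s9.png",cv2.resize(s[220:400,260:460],None,fx=4,fy=3.3))
```

```text
(no output)
```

View pics/w9.png

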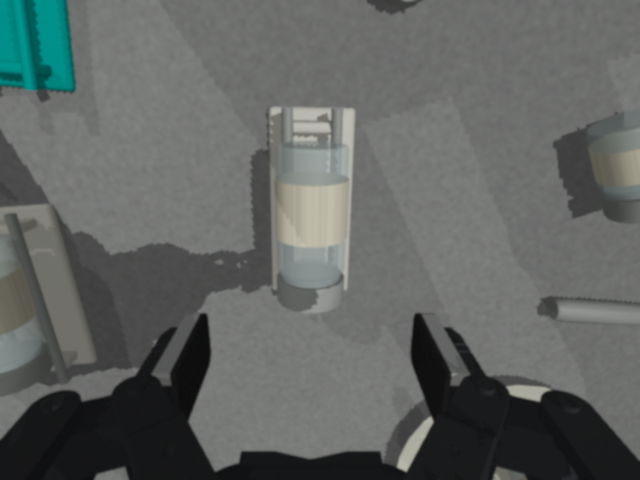

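View pics/s9.png

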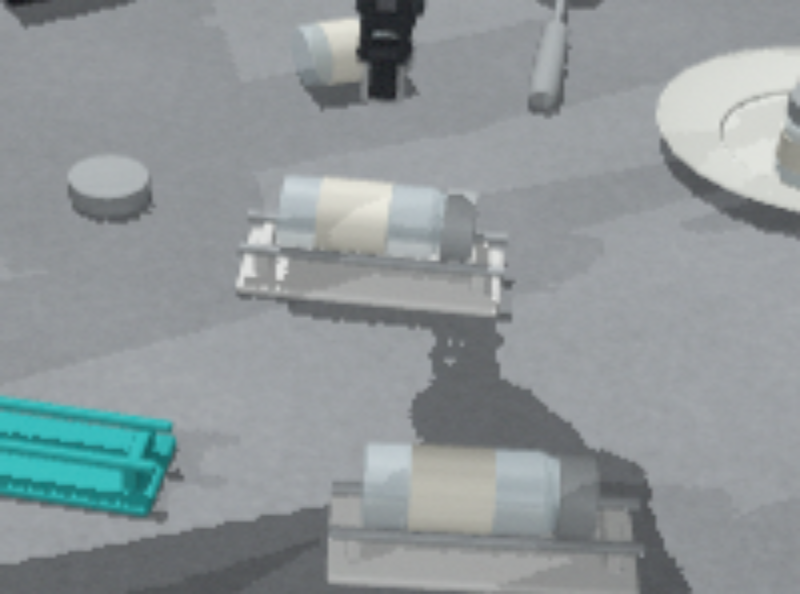

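Run:
```python
from workcell import manip
from h import *
import json
i={k:np.array(v) for k,v in json.load(open("w9.json")).items()}
T=manip.camera_info("top"); im=manip.camera("top")
cv2.imwrite("pics/t9.png",cv2.resize(im[150:270,180:500],None,fx=2.5,fy=2.5))
A=onz(i,(313,145),.0535);B=onz(i,(310,311),.07)
m=(A+B)/2;m0=np.array([.494,-.0637]);u=np.array([np.cos(np.radians(-17.8)),np.sin(np.radians(-17.8))])
d=(B-A)[:2];r=(m[:2]-m0);print(A,B,np.linalg.norm(d),"along",r@u,"across",r@[-u[1],u[0]],"yaw",np.degrees(np.arctan2(d[1],d[0])))
S=manip.camera_info("side"); sd=lambda x,y:np.array([260+x/4-.4,220+y/3.3-.4])
print("band centre tri",tri([(i,(312.5,213)),(S,sd(353,213))]))
```

```text
[ 0.44452889 -0.04612109  0.0535    ] [ 0.55080497 -0.08189707  0.07      ] 0.11213619558904665 along 0.0035858790710045947 across 0.0008266759956411653 yaw -18.604902949946794
band centre tri [ 0.48413916 -0.05988093  0.05558212]
```

View pics/t9.png

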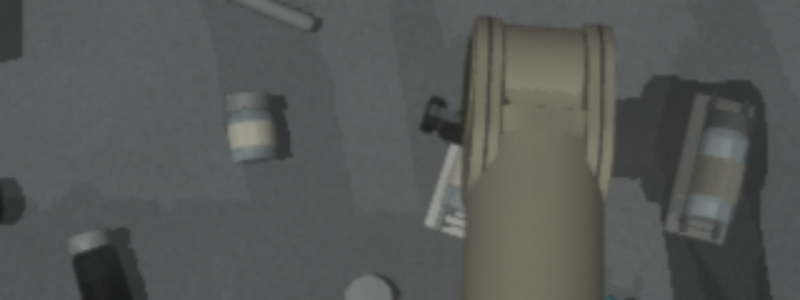

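The jar measures 3.6 mm off centre along the bars, 0.8 mm across and under 1° of yaw, at about the nested height. In the top view, the short jar (zoomed (252,127), which is px (281,201)) and the parked jar haven't moved. Handing in.

Run:
```python
from workcell import manip
print(manip.hand_in())
```

```text
the job is handed in; nothing more can be done
None
```

I picked up the 110 mm jar, laid it on its side in the empty rest and handed the job in at about 13 s of the 34 s allowed. I set it down until its height stopped falling, then opened the gripper and raised it 140 mm clear. The hand-in gives no verdict.

**Last checks**, measured from the wrist and side cameras after release:

| Check | Measured | Limit |
|---|---|---|
| Off centre along the bars | about 4 mm | 20 mm |
| Off centre across the bars | about 1 mm | 10 mm |
| Angle to the bars | about 1° | 10° |
| Height of the jar's centre | about 55 mm | 46.5–60.5 mm |

The short jar and the jar in the other rest looked unmoved in the final pictures.

**Disagreements and gaps:**
- **Jar height before the grasp:** two camera pairs gave 46 mm and 22–24 mm, because one saw the jar's top surface and the other its middle. Both fit a centre 25 mm up. An automatic colour-mask attempt gave 41–58 mm; I set it aside because shading had clipped the mask in the top picture.
- **Rest angle:** readings ranged from −17.5° to −19.6°, and I used about −17.8°.
- **Contact when setting down:** the wrist force showed no clear contact. I judged it from the height holding at 38.3 mm, against a predicted 38 mm, and from the side picture.
- **Top view at the end:** the arm hid the jar there, so the final position rests on the wrist and side cameras only.

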